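# Steady a rocking bench power supply with a wedge

### The job

The low black bench power supply has lost a foot and rocks on that corner. Push the orange wedge along the bench, thin end first, in under the side of the supply at the footless corner, beside which it lies, until the supply no longer rocks, then press a fingertip down firmly (about 10 N) on the yellow pad above that corner to prove that it does not dip; if it dips, push the wedge in further and press again. Finish while still pressing on the pad; never lift or tip the wedge, and leave the other things on the bench where they are.

Things in the scene. Friction and masses are not known exactly. Their poses are not given: they have to be found in the camera images.
- supply (a joint): how far the supply (black case 240 mm front to back, 190 wide, 75 high, about 2.6 kg) is rocked down at its footless corner, rad: 0 = level on its three feet (it falls back to 0 by itself), 0.07 = fully down. It rocks about the line through its front left and back right feet, 106 mm from the pad, at 2 to 6 N on the pad; it does not slide, and cannot go below 0
- pad_top (a point): centre of the top of the round yellow pad (44 mm across, 3 mm thick, slippery) on top of the supply above its footless corner, 87 to 94 mm above the bench. Axes are the supply's: x from its front panel to its back, y to its left side, z up. The left side is 30 mm away in y, the back 30 mm in x
- loose_edge (a point): point on the lower left edge of the supply, 35 mm from the back left corner, whose foot is missing; axes as pad_top. The wedge goes in below this point, towards -y. Its height is the gap above the bench, 9 to 16 mm, different each time. Inside, the space is free for more than 100 mm
- wedge_tip (a point): middle of the lower edge of the thin end of the orange wedge, on the bench. Axes are the wedge's: it points along -y, z up. It starts left of the supply, its thin end 30 to 90 mm short of it and roughly lined up
- wedge_heel (a point): centre of the upright blunt end face of the wedge (45 mm wide, 28 high), 14 mm above the bench; +y points out of the face, away from the supply. Push here. It slides with 1 to 2 N and, once snug with about 25 to 60 mm of it under the supply, stops dead and stays where it is left
- bearing: steel ball bearing lying flat, 46 mm across, 15 mm high; origin at the centre of its underside. Not part of the work
- spool: small green spool standing on end, 54 mm across, 42 mm high; origin at the centre of its underside. Not part of the work
- flux: small amber jar with red cap, 44 mm across, 42 mm high; origin at the centre of its underside. Not part of the work
- screwdriver: screwdriver lying down, about 0.2 m long; origin at the centre of its length on the bench. Not part of the work
- tray: low blue parts tray, 100 x 130 x 30 mm; origin at the centre of its underside. Not part of the work
- mug: white mug, 80 mm across, 90 mm high; origin at the centre of its underside. Not part of the work
- pad: the same yellow pad; origin at the centre of its underside, 3 mm below pad_top; same axes
- wedge: the orange plastic wedge, loose, about 90 g, 120 mm long (y), 45 wide, flat below, its top rising evenly from 4 mm at the thin end (-y) to 28 mm at the blunt end (+y). Origin at the centre of its underside, 60 mm from either end
Mind the look-alikes: they are no part of the job. There is more than one size of the wedge; the one meant has the size given above.

How it is judged:
On the way:
1. the thin end of the wedge is at least 15 mm under the supply's left side near the footless corner (y of wedge_tip in the frame of loose_edge between -0.09 and -0.015 m and x of wedge_tip in the frame of loose_edge between -0.065 and 0.035 m), for 0.1 s.
At the end, for the whole second after the job is handed in: for the last second the fingers press the yellow pad with over 5 N and the supply stays within 0.015 rad of level; the wedge lies flat, still and untouched, its thin end 15 to 90 mm under the left side, at most 35 mm behind or 65 mm before the loose_edge point (all of step 1 and contact force between the fingers and pad above 5 N and value of joint supply below 0.015 rad and angle between wedge_tip's own z axis and vertical below 0.1 rad and height (world z) of wedge_heel below 0.02 m and contact force between the fingers and wedge below 0.1 N and linear speed of wedge below 0.01 m/s); the arm keeps its last pose, push and grip.
It fails at once if the wedge is lifted or tipped (height (world z) of wedge_heel above 0.03 m or height (world z) of wedge_tip above 0.018 m or angle between wedge_tip's own z axis and vertical above 0.3 rad).
It fails at once if another thing on the bench is moved more than 20 mm (distance of any of bearing, spool, flux, screwdriver, tray, mug from where it was at the start of the episode above 0.02 m).
It also fails if it takes over 48 s, if anything falls off the work surface, if the arm or the gripper's body presses on something with over 40 N, if the wrist force passes 120 N, or if a joint passes its speed limit or range.

### The arm

A 7-joint arm with a two-finger parallel gripper is mounted at the origin on the work surface. World frame = base frame: x ahead of the robot, y to its left, z up, the work surface at z = 0. Lengths are in m, angles in rad, forces in N, time in s.
With the tool pointing down it reaches from about 0.425 to 0.925 m from the base axis. Payload 6.8 kg.
Tool frame: the origin (TCP) lies midway between the tips of the shut fingers; the grasp point (between the pads) lies bot.grip_point_offset behind it (bot.grip_point_offset is the distance from the TCP to the grasp point, in m); z points along the fingers, y is the line along which they close (so a half turn about z gives the same grasp; the last joint's range is limited). The gripper opens to 85 mm and grips with 20 to 120 N. Pads are 22 mm wide; open, the fingers measure 114 mm over their backs; the gripper's body (76 mm by 85 mm) begins 54 mm behind the grasp point. The pads swing forward as they close: fully open they stand 13 mm farther back than shut.
Start: joints at [-1.248, 0.477, 0.022, 1.555, -0.011, 1.109, -0.083], TCP at [0.282, 0.613, 0.231] pointing down, gripper open.
Joint ranges: [-2.96, 2.96], [-0.34, 2.1], [-1.41, 1.46], [0.24, 2.44], [-1.37, 4.51], [0.17, 1.92], [-2.96, 2.96]. Speed limits (rad/s): [2.39, 2.39, 3.14, 3.14, 3.14, 3.14, 3.14].

### API

Orientations are given as a unit quaternion [w, x, y, z].
In Python, from station import get_obs, cams, job, bot gives the robot as it stands.
- The arm moves only by the tool arm_command, never from a script. Its argument "rows" is a list that holds one entry, the list of rows, each a list of 5 numbers: the finger opening in mm, from 0 to 85.4, then the shift along the world's x, y, z in units of 60 mm (1.0 is 60 mm), then the turn about the world's z in units of 0.08 rad (1.0 is 0.08 rad). In form: [[[grip, x, y, z, turn], ...]]. A call has exactly 10 rows; each row shifts and turns the commanded pose from where the row before left it; what a row does not reach is not made up. A row lasts 1/8 s, in which the tool goes at most 62.5 mm and 10.7 degrees, less where a joint would pass 70% of its speed; a pose out of reach is approached as far as the arm can. A call with a number of a shift or a turn outside -1 to 1 is refused whole. A call with a gripper value outside its range is refused whole. The fingers move at their own pace and stop on an object; "newtons" is the grip in N (left out, the last holds). Time passes only in rows, so rows that do not move let the fingers close, or fill a call up. It gives the time, the measured TCP pose, the force, the opening and the grip force at its end, in the units of the state.
- get_obs(): the state, without advancing time (a new reading comes with each control period).
- cams.read_camera(name): name is "scene" or "top" or "wrist"; returns the picture (384x512x3 uint8, red, green, blue); there is no depth.
- cams.camera_params(name): a dict with "K" (3x3 intrinsics, pixels), "k1" (the pictures are not rectified: a ray, as slopes to the right and down, at radius r is drawn at 1 + k1 r^2 times it, then the intrinsics apply), "extrinsics" (4x4, takes a point from camera to world coordinates). Camera axes: x right, y down, z forward; pixel columns grow to the right and rows downward; lengths in m; the calibration is good to about 2 mm. A picture is of the moment at which its call begins: read the wrist's pose just before it. camera_params takes no time and is no camera call; for the wrist camera it gives the pose at the moment of the call.
- job.hand_in(): hands the job in; it is judged then, once.
The state is a dict: "t": time; "q": joint angles; "joint_vel": joint speeds; "joint_torque": joint torques, N m; "eef_pos": TCP position; "tool_rot": TCP orientation; "contact_force": force on the tool from outside, world axes, zero at the start; "torque": the same for the moment, N m; "gripper_width": opening from 0.0 (shut) to 1.0 (fully open); "grasp_force": force on a finger pad.
Only numpy, scipy, OpenCV 4.12 (cv2) and the standard library are available. Lean on these libraries where they do the work, as an engineer would, in place of code of your own. Each camera call takes 0.05 s, during which the arm holds its last target. There are 200 camera calls.

## Working session

There is one attempt and no reset: what is moved stays moved. The work goes in short steps, Python scripts to look and compute and a tool call to move; the robot and the scene stay as the last step left them, time stands still between calls to the robot, and variables do not carry over. Pictures are saved under pics/ and viewed, at most 10 in all, crops included, and the job is handed in when it is done.

Besides the shell and the picture viewer there is one more tool, called as name(argument=value, ...) on one line, values as JSON. arm_command: Moves the arm, as the interface text tells. Its arguments: {"type":"object","properties":{"rows":{"type":"array"},"newtons":{"type":"number"}},"required":["rows"]}

```bash
mkdir -p pics; cat > h.py <<'E'
import numpy as np, cv2
from station import get_obs, cams, job, bot
def cast(name,uv,z,P=None):
    P=P or cams.camera_params(name); K=np.array(P["K"]);k=P["k1"];E=np.array(P["extrinsics"])
    out=[]
    for u,v in np.atleast_2d(uv).astype(float):
        d=np.array([(u-K[0,2])/K[0,0],(v-K[1,2])/K[1,1]]);s=d.copy()
        for _ in range(20): s=d/(1+k*(s@s))
        r=E[:3,:3]@np.r_[s,1];c=E[:3,3]
        out.append(c+r*(z-c[2])/r[2])
    return np.array(out)
def snap(name,f):
    P=cams.camera_params(name);im=cams.read_camera(name)
    cv2.imwrite('pics/'+f+'.png',im[...,::-1]);return im,P
E
python3 - <<'E'
from h import *
a,_=snap('scene','scene0');b,_=snap('top','top0')
cv2.imwrite('pics/both.png',cv2.resize(np.vstack([b,a])[...,::-1],None,fx=.78,fy=.78))
print(get_obs()['t'],get_obs()['eef_pos'],bot.grip_point_offset)
E
```

```text
0.1 [0.28167298 0.61285123 0.2304192 ] 0.0187
```

View pics/both.png

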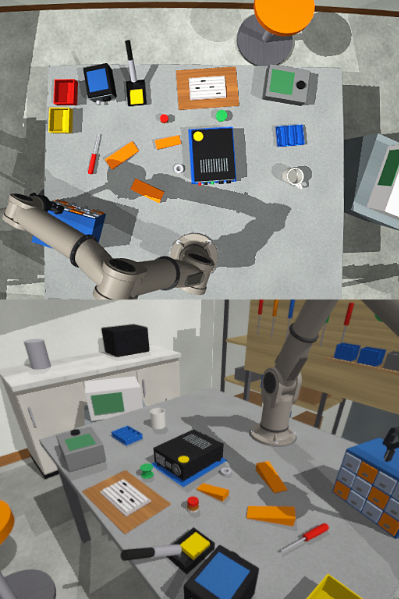

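```bash
python3 - <<'E'
from h import *
b=cv2.imread('pics/top0.png');P=cams.camera_params('top')
hsv=cv2.cvtColor(b,cv2.COLOR_BGR2HSV)
for n,lo,hi,z in (('orange',(8,150,90),(18,255,255),.015),('yellow',(22,150,120),(34,255,255),.09)):
    m=cv2.inRange(hsv,lo,hi)
    for c in cv2.findContours(m,0,2)[0]:
        if cv2.contourArea(c)<60: continue
        r=cv2.minAreaRect(c);bx=cv2.boxPoints(r);w=cast('top',bx,z,P)
        print(n,np.round(r[0]),np.round(cast('top',[r[0]],z,P)[0],3),'sides',np.linalg.norm(w[1]-w[0]).round(3),np.linalg.norm(w[2]-w[1]).round(3)); print(w[:,:2].round(3).tolist())
A=cv2.resize(b[130:260,120:330],None,fx=3.8,fy=3.8,interpolation=2)[:300*2]
cv2.imwrite('pics/crop1.png',A)
s=cv2.imread('pics/scene0.png')
cv2.imwrite('pics/crop2.png',cv2.resize(s[150:310,170:400],None,fx=3.4,fy=3.4,interpolation=2))
E
```

```text
orange [188. 244.] [0.321 0.23  0.015] sides 0.061 0.156
[[0.324, 0.313], [0.38, 0.289], [0.317, 0.146], [0.262, 0.171]]
orange [156. 199.] [0.491 0.356 0.015] sides 0.164 0.062
[[0.469, 0.441], [0.563, 0.307], [0.513, 0.271], [0.419, 0.405]]
orange [215. 182.] [0.557 0.132 0.015] sides 0.121 0.047
[[0.566, 0.196], [0.594, 0.079], [0.549, 0.067], [0.52, 0.185]]
orange [266. 113.] [ 0.825 -0.06   0.015] sides 0.297 0.197
[[0.911, 0.095], [0.936, -0.2], [0.74, -0.214], [0.715, 0.079]]
orange [364.  23.] [ 1.193 -0.448  0.015] sides 0.318 0.195
[[1.285, -0.294], [1.298, -0.612], [1.104, -0.604], [1.093, -0.291]]
yellow [254. 174.] [ 0.582 -0.015  0.09 ] sides 0.044 0.044
[[0.603, 0.007], [0.604, -0.037], [0.56, -0.037], [0.56, 0.007]]
yellow [ 75. 154.] [0.654 0.649 0.09 ] sides 0.1 0.115
[[0.712, 0.701], [0.712, 0.601], [0.596, 0.597], [0.596, 0.697]]
yellow [175. 123.] [0.766 0.278 0.09 ] sides 0.061 0.069
[[0.798, 0.312], [0.803, 0.251], [0.734, 0.244], [0.729, 0.305]]
```

View pics/crop1.png

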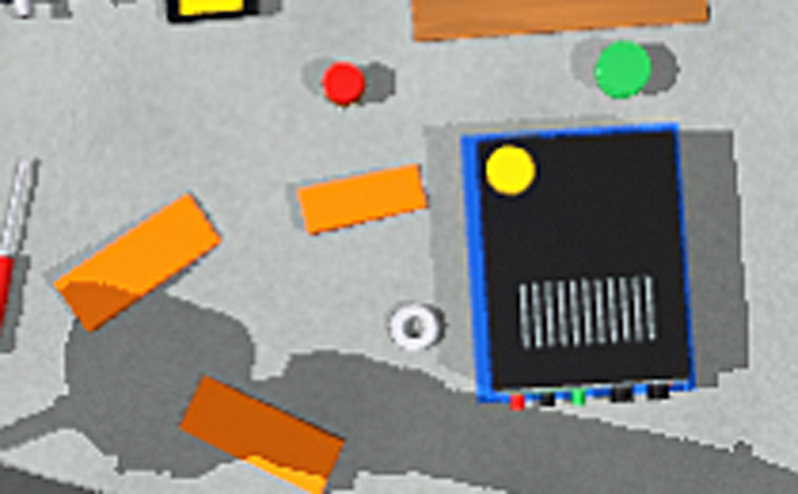

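View pics/crop2.png

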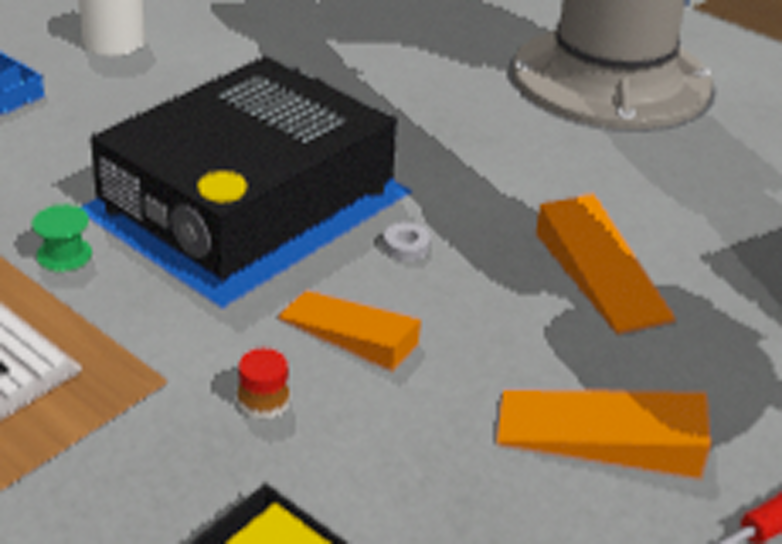

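The three orange wedges in the top picture are (215,182), (188,244) and (156,199). The first measures 121 x 47 mm, which fits 120 x 45. The other two are about 160 x 61 mm, so they are look-alikes. The enlarged crop confirms it: the small wedge lies left of the supply with its thin end facing it. The yellow pad is on the back-left corner at (254,174).

```bash
python3 - <<'E'
from h import *
from scipy.spatial.transform import Rotation as R
b=cv2.imread('pics/top0.png');P=cams.camera_params('top')
hsv=cv2.cvtColor(b,cv2.COLOR_BGR2HSV)
m=cv2.inRange(hsv,(8,150,90),(18,255,255))
c=[c for c in cv2.findContours(m,0,1)[0] if cv2.pointPolygonTest(c,(215,182),False)>0][0]
q=cv2.boxPoints(cv2.minAreaRect(c)); q=q[np.argsort(q[:,0])]
heel=cast('top',q[:2],.028,P);tip=cast('top',q[2:],.004,P)
print('heel',heel.round(4).tolist(),'tip',tip.round(4).tolist())
h,t=heel.mean(0)[:2],tip.mean(0)[:2];d=t-h
print('len',np.linalg.norm(d),'w',np.linalg.norm(heel[0]-heel[1]),np.linalg.norm(tip[0]-tip[1]),'yaw of +y vs world y deg',np.degrees(np.arctan2(d[0],-d[1])))
k=cv2.inRange(hsv,(0,0,0),(180,255,55));k[:, :235]=0
k=cv2.morphologyEx(k,cv2.MORPH_CLOSE,np.ones((9,9)))
for c in cv2.findContours(k,0,1)[0]:
    if cv2.contourArea(c)>1500:
        r=cv2.minAreaRect(c);print(r,cast('top',cv2.boxPoints(r),.087,P)[:,:2].round(4).tolist())
bl=cv2.inRange(hsv,(100,120,80),(125,255,255));bl[:,:235]=0;bl[:,330:]=0
# back & front corners of blue mat
ys,xs=np.where(bl>0); pts=np.c_[xs,ys]
for f in (xs+ys,xs-ys): 
    for i in (f.argmin(),f.argmax()): print('blue',pts[i],cast('top',[pts[i]],0.,P)[0][:2].round(3))
print('flux',cast('top',[(120+344/3.8,130+83/3.8)],.042,P),'bearing',cast('top',[(120+414/3.8,130+327/3.8)],.015,P))
o=get_obs();print(o['eef_pos'],R.from_quat(np.r_[o['tool_rot'][1:],o['tool_rot'][0]]).as_matrix().round(3),o['contact_force'])
E
```

```text
heel [[0.5648, 0.1946, 0.028], [0.5193, 0.1833, 0.028]] tip [[0.5954, 0.0791, 0.004], [0.5492, 0.0678, 0.004]]
len 0.11943850017340607 w 0.046925512785401635 0.04755105978084819 yaw of +y vs world y deg 14.66867093853942
((453.81573486328125, 231.08282470703125), (109.75444793701172, 33.517822265625), 84.23736572265625) [[0.5736, -0.6771], [0.588, -0.8092], [0.1779, -0.8532], [0.1676, -0.7205]]
((273.3435363769531, 200.38233947753906), (70.45237731933594, 51.4697265625), 86.34777069091797) [[0.6077, 0.0164], [0.6215, -0.171], [0.3655, -0.1884], [0.3523, -0.002]]
blue [241 166] [0.62  0.033]
blue [302 232] [ 0.369 -0.202]
blue [245 234] [0.36  0.016]
blue [297 162] [ 0.637 -0.182]
flux [[0.66781318 0.14758059 0.042     ]] bearing [[0.42794428 0.07696572 0.015     ]]
[0.28167298 0.61285123 0.2304192 ] [[-0.909  0.418 -0.001]
 [ 0.418  0.909 -0.002]
 [-0.    -0.002 -1.   ]] [ 0.39542725 -0.77249407  0.70433272]
```

arm_command(rows=[[[18,0.417,-0.64,-0.2,-1],[18,0.417,-0.64,-0.2,-1],[18,0.417,-0.64,-0.2,-1],[18,0.417,-0.64,-0.2,-1],[18,0.417,-0.64,-0.2,-1],[18,0.417,-0.64,-0.2,-1],[18,0.417,-0.64,-0.2,-1],[18,0.417,-0.64,-0.2,-1],[18,0.417,-0.64,-0.2,-1],[18,0.417,-0.64,-0.2,-1]]])

```text
t: 1.35
eef_pos: [0.5325, 0.2281, 0.1107]
tool_rot: [-0.0, 0.578, 0.816, -0.0]
contact_force: [-0.9, 0.5, -0.5]
gripper_width: 0.209
grasp_force: 0.0
```

arm_command(rows=[[[18,0,0,0,-1],[18,0,0,0,0],[18,0,0,0,0],[18,0,0,0,0],[18,0,0,0,0],[18,0,0,0,0],[18,0,0,0,0],[18,0,0,0,0],[18,0,0,0,0],[18,0,0,0,0]]])

```text
t: 2.6
eef_pos: [0.5321, 0.2293, 0.1113]
tool_rot: [0.0, 0.609, 0.793, -0.0]
contact_force: [-0.3, 0.4, 0.4]
gripper_width: 0.215
grasp_force: 0.0
```

```bash
python3 - <<'E'
from h import *
a,P=snap('wrist','w1');b,Q=snap('top','t1')
cv2.imwrite('pics/wt1.png',np.hstack([cv2.resize(a,(400,300)),cv2.resize(b[120:270,140:340],(400,300))])[...,::-1])
o=get_obs();print(o['eef_pos'],o['tool_rot'],o['gripper_width']*85.4,o['contact_force'])
E
```

```text
[0.53210643 0.22934702 0.11131658] [1.51529484e-05 6.09479161e-01 7.92802088e-01 3.34231664e-05] 17.764415026655342 [ 0.17800185 -0.41680541 -0.21326066]
```

View pics/wt1.png

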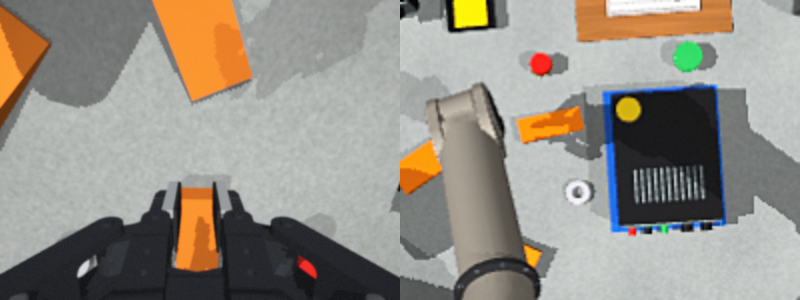

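```bash
python3 - <<'E'
from h import *
f=512/400
for n,p,z in (('heelL',(192,102),0),('heelR',(252,78),.028),('heelL28',(192,102),.028),('between',(197,190),0.03),('leftcorner',(50,42),.03),('topedge',(155,5),.01),('topedgeR',(222,2),.01)):
    print(n,cast('wrist',[np.array(p)*f],z).round(3))
P=cams.camera_params('wrist');print(np.array(P['extrinsics']).round(3))
E
```

```text
heelL [[0.517 0.272 0.   ]]
heelR [[0.559 0.306 0.028]]
heelL28 [[0.516 0.275 0.028]]
between [[0.541 0.2   0.03 ]]
leftcorner [[0.396 0.291 0.03 ]]
topedge [[0.467 0.342 0.01 ]]
topedgeR [[0.52  0.359 0.01 ]]
[[ 0.966  0.248  0.068  0.515]
 [ 0.258 -0.932 -0.253  0.294]
 [ 0.001  0.262 -0.965  0.253]
 [ 0.     0.     0.     1.   ]]
```

arm_command(rows=[[[18,0,0,-0.4,0],[18,0,0,-0.4,0],[18,0,0,-0.4,0],[18,0,0,-0.2,0],[18,0,0,-0.2,0],[18,0.025,-0.1,0,0],[18,0.025,-0.1,0,0],[18,0.025,-0.1,0,0],[18,0.025,-0.1,0,0],[18,0,0,0,0]]])

```text
t: 3.95
eef_pos: [0.5384, 0.2045, 0.0156]
tool_rot: [0.0, 0.61, 0.792, 0.0]
contact_force: [0.4, -0.6, 0.7]
gripper_width: 0.208
grasp_force: 0.0
```

arm_command(rows=[[[18,0.025,-0.1,0,0],[18,0.025,-0.1,0,-0.1],[18,0.02,-0.1,0,-0.2],[18,0.02,-0.1,0,-0.25],[18,0.02,-0.1,0,-0.25],[18,0.02,-0.1,0,-0.25],[18,0.02,-0.1,0,-0.25],[18,0.02,-0.1,0,-0.25],[18,0.02,-0.1,0,-0.25],[18,0,0,0,0]]])

```text
t: 5.2
eef_pos: [0.5495, 0.1504, 0.0153]
tool_rot: [0.0, 0.665, 0.746, -0.0]
contact_force: [0.2, -0.9, 0.0]
gripper_width: 0.211
grasp_force: 0.0
```

```bash
python3 - <<'E'
from h import *
a,P=snap('scene','s2');b,Q=snap('top','t2')
cv2.imwrite('pics/st2.png',np.hstack([cv2.resize(a[160:280,190:350],(400,300)),cv2.resize(b[130:235,190:330],(400,300))])[...,::-1])
o=get_obs();print(o['eef_pos'],o['tool_rot'],o['contact_force'])
E
```

```text
[0.54937929 0.15124102 0.01523445] [-4.59541446e-05  6.64939537e-01  7.46897181e-01 -1.08128767e-04] [-0.10881666 -0.01628248  0.16219473]
```

View pics/st2.png

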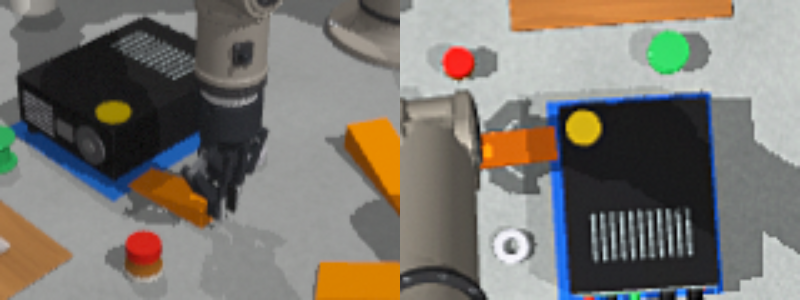

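The wedge is flush with the fingers and lined up. Its thin end is at the supply edge, at about (556,140) in the right half of the picture.

arm_command(rows=[[[18,0.012,-0.08,0,-0.15],[18,0.012,-0.08,0,-0.15],[18,0.01,-0.08,0,-0.15],[18,0.005,-0.08,0,-0.1],[18,0.005,-0.08,0,0],[18,0.005,-0.08,0,0],[18,0.005,-0.08,0,0],[18,0,0,0,0],[18,0,0,0,0],[18,0,0,0,0]]])

```text
t: 6.55
eef_pos: [0.5527, 0.1179, 0.0153]
tool_rot: [-0.0, 0.681, 0.732, 0.0]
contact_force: [0.3, -0.2, 0.4]
gripper_width: 0.209
grasp_force: 0.0
```

arm_command(rows=[[[18,0.003,-0.04,0,0],[18,0.003,-0.04,0,0],[18,0.003,-0.04,0,0],[18,0.003,-0.04,0,0],[18,0.003,-0.04,0,0],[18,0,0,0,0],[18,0,0,0,0],[18,0,0,0,0],[18,0,0,0,0],[18,0,0,0,0]]])

```text
t: 7.8
eef_pos: [0.5536, 0.1058, 0.0153]
tool_rot: [0.0, 0.681, 0.732, 0.0]
contact_force: [0.5, 0.1, 0.1]
gripper_width: 0.214
grasp_force: 0.0
```

arm_command(rows=[[[18,0.002,-0.025,0,0],[18,0.002,-0.025,0,0],[18,0.002,-0.025,0,0],[18,0.002,-0.025,0,0],[18,0.002,-0.025,0,0],[18,0.002,-0.025,0,0],[18,0.002,-0.025,0,0],[18,0.002,-0.025,0,0],[18,0,0,0,0],[18,0,0,0,0]]])

```text
t: 9.05
eef_pos: [0.5546, 0.0943, 0.0153]
tool_rot: [-0.0, 0.681, 0.732, 0.0]
contact_force: [-0.8, 2.9, 0.5]
gripper_width: 0.21
grasp_force: 1.6
```

arm_command(rows=[[[18,0.001,-0.02,0,0],[18,0.001,-0.02,0,0],[18,0.001,-0.02,0,0],[18,0,0,0,0],[18,0,0,0,0],[18,0,0,0,0],[18,0,0,0,0],[18,0,0,0,0],[18,0,0,0,0],[18,0,0,0,0]]])

```text
t: 10.3
eef_pos: [0.5545, 0.0937, 0.0153]
tool_rot: [-0.001, 0.68, 0.733, 0.001]
contact_force: [-0.7, 9.5, -0.7]
gripper_width: 0.211
grasp_force: 5.1
```

The wedge stopped dead at about 50 mm in, with the force rising to 9.5 N. Next I back off, rise, close the fingers and go over the pad.

arm_command(rows=[[[18,0,0.15,0,0],[18,0,0.25,0,0],[18,0,0.1,0.3,0],[18,0,0,0.5,0],[0,0,0,0.6,0],[0,0,0,0.6,0],[0,0,0,0,0],[0,0,0,0,0],[0,0,0,0,0],[0,0,0,0,0]]])

```text
t: 11.55
eef_pos: [0.5542, 0.1199, 0.1345]
tool_rot: [-0.0, 0.681, 0.732, -0.001]
contact_force: [0.2, 0.5, -0.1]
gripper_width: -0.001
grasp_force: 0.0
```

```bash
python3 - <<'E'
from h import *
a,P=snap('scene','s3');b,Q=snap('top','t3')
cv2.imwrite('pics/st3.png',np.hstack([cv2.resize(a[160:280,190:350],(400,300)),cv2.resize(b[130:235,190:330],(400,300))])[...,::-1])
o=get_obs();print(o['eef_pos'],o['contact_force'],o['gripper_width'])
m=cv2.inRange(cv2.cvtColor(b[150:200,235:275],cv2.COLOR_RGB2HSV),(20,150,80),(34,255,255))
c=max(cv2.findContours(m,0,1)[0],key=cv2.contourArea);(u,v),r=cv2.minEnclosingCircle(c)
print(u+235,v+150,r,cast('top',[(u+235,v+150)],.091,Q))
E
```

```text
[0.5544365  0.11995019 0.13470551] [ 0.30432926 -0.4704584  -0.17976464] -0.0038221976624709495
253.80769157409668 174.19230842590332 6.450870037078857 [[ 0.58084034 -0.01427115  0.091     ]]
```

View pics/st3.png

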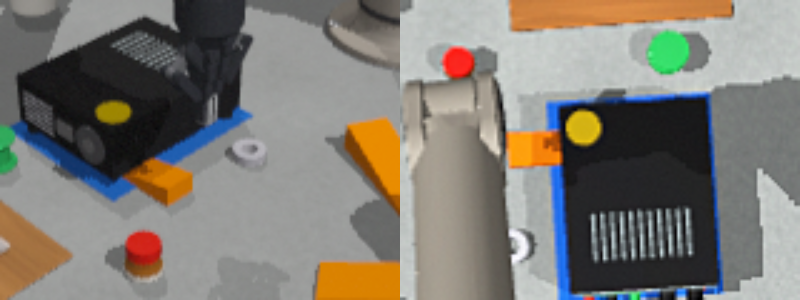

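The wedge lies flat under the corner and the pad has not moved. Now the fingers go over the pad.

arm_command(rows=[[[0,0.11,-0.56,0,0],[0,0.11,-0.56,0,0],[0,0.11,-0.56,0,0],[0,0.11,-0.56,0,0],[0,0,0,0,0],[0,0,0,-0.2,0],[0,0,0,-0.2,0],[0,0,0,-0.15,0],[0,0,0,0,0],[0,0,0,0,0]]])

```text
t: 12.9
eef_pos: [0.5813, -0.0141, 0.1024]
tool_rot: [0.0, 0.681, 0.732, 0.0]
contact_force: [-0.0, -0.9, 0.7]
gripper_width: -0.001
grasp_force: 0.0
```

arm_command(rows=[[[0,0,0,-0.03,0],[0,0,0,-0.03,0],[0,0,0,-0.03,0],[0,0,0,-0.03,0],[0,0,0,-0.03,0],[0,0,0,0,0],[0,0,0,0,0],[0,0,0,0,0],[0,0,0,0,0],[0,0,0,0,0]]])

```text
t: 14.15
eef_pos: [0.5812, -0.0142, 0.0933]
tool_rot: [0.0, 0.681, 0.732, 0.0]
contact_force: [0.4, -0.4, -0.4]
gripper_width: -0.002
grasp_force: 0.0
```

arm_command(rows=[[[0,0,0,-0.02,0],[0,0,0,-0.02,0],[0,0,0,-0.02,0],[0,0,0,0,0],[0,0,0,0,0],[0,0,0,0,0],[0,0,0,0,0],[0,0,0,0,0],[0,0,0,0,0],[0,0,0,0,0]]])

```text
t: 15.4
eef_pos: [0.5816, -0.0142, 0.0919]
tool_rot: [-0.0, 0.681, 0.732, 0.001]
contact_force: [-6.5, 1.3, 19.6]
gripper_width: 0.003
grasp_force: 10.2
```

arm_command(rows=[[[0,0,0,0.008,0],[0,0,0,0.007,0],[0,0,0,0,0],[0,0,0,0,0],[0,0,0,0,0],[0,0,0,0,0],[0,0,0,0,0],[0,0,0,0,0],[0,0,0,0,0],[0,0,0,0,0]]])

```text
t: 16.65
eef_pos: [0.5816, -0.0143, 0.092]
tool_rot: [0.0, 0.681, 0.732, 0.001]
contact_force: [-4.6, 0.0, 12.8]
gripper_width: -0.001
grasp_force: 6.5
```

```bash
python3 - <<'E'
from h import *
a,P=snap('scene','s4')
b=cv2.imread('pics/s3.png')[...,::-1]
cv2.imwrite('pics/st4.png',np.hstack([cv2.resize(a[190:270,205:312],(400,300)),cv2.resize(b[190:270,205:312],(400,300))])[...,::-1])
o=get_obs();print(o['eef_pos'],o['contact_force'],o['t'])
E
```

```text
[ 0.58153622 -0.01425392  0.09201975] [-3.04462181  0.43518408 12.52375411] 16.7
```

View pics/st4.png

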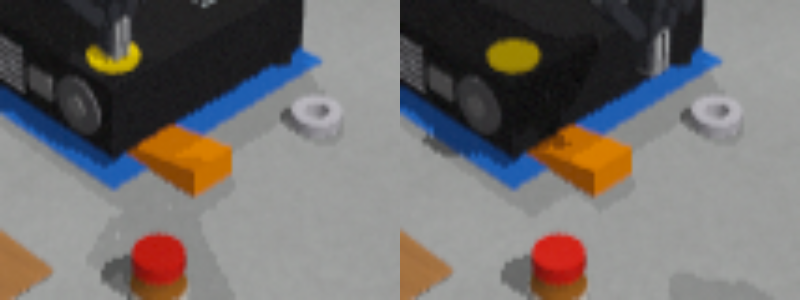

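The fingertip presses the pad with 12.5 N. The case corner and the wedge look the same as before pressing (left compared with right), and the pad height stays at 92 mm, so nothing dips.

```bash
python3 -c "
from station import job;print(job.hand_in())"
```

```text
the job is handed in; nothing more can be done
None
```

I pushed the wedge about 50 mm under the footless corner until it stopped dead; the supply shows no dip with about 12.5 N on the pad, and I handed the job in while still pressing (the hand-in returned no verdict).

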